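Unpin the parts crate and open it

TASK

Open the plywood parts crate: draw the retaining pin out of the hasp staple by its red handle and lay it down on the bench, then lift the lid straight up off the staple and lay it flat on the bench, handle up, without dropping it. Then pick the pin up by its steel shank and lay it in the black cradle inside the crate, red handle between the two cheeks, so that it cannot get lost. Leave everything else on the bench where it is.

Things in the scene. Friction and masses are not known exactly. Their poses are not given: they have to be found in the camera images.
- crate: Plywood crate fixed to the bench, 140 (x) x 170 (y) x 70 mm, walls and floor 8 mm. Origin: centre of its underside; z up; -x is its front, where the staple stands; the pin's handle sticks out past its -y side. Inside: the cradle and, in front of it, a fixed plug and bolt lower than 30 mm. To its right the bench is clear (x 0.40 to 0.65, y -0.24 to -0.04 m); a white pipe leans in over the far right corner.
- staple (a point): Centre of the opening (18 mm wide in x) of the steel staple, an upright bow 30 mm wide in x, 8 in y, fixed to the crate's front at x -97, y -50, z 88 mm of its frame; axes as the crate's; top 106 mm above the bench. It rises through a slot in the lid's hasp plate; the pin runs through it above that plate, along y. Drawn 60 mm to the crate's -y the pin is out.
- lid: Loose lid, plate 150 (x) x 180 (y) x 8 mm, 0.35 kg, axes as the crate's while on it. Origin: centre of the plate's underside, 70 mm up on the crate, 6 mm when on the bench (lugs 6 mm below). Hasp plate on top, reaching to x -127 mm at y -80 to -20; its slot leaves 3 to 4 mm round the staple: rise 30 mm straight up to clear. Hangs level by its handle.
- lid_handle (a point): Centre of the lid's steel handle: a bar 12 x 12 mm along the lid's y, free for 80 mm between its posts, 28 mm free below it; 42 mm above the lid's underside at x -10, y -6 mm of the lid. 112 mm above the bench when on the crate, 48 mm when the lid lies on the bench.
- pin_handle (a point): Centre of the pin's red handle, a block 22 x 22 mm, 50 mm long in y. Pin: 0.11 kg, 138 mm long, handle and 12 mm round steel shank on one axis; balanced about 20 mm from the handle along the shank. y runs from handle to tip, at the start along the crate's y, axis 88 mm above the bench, this point 25 to 33 mm outside the lid's edge.
- pin_shank (a point): Point on the axis of the pin's shank to take it by for stowing, 66 mm from the handle's centre towards the tip; axes as pin_handle. On the bench the pin leans 3 degrees, handle centre 11 mm up, tip 6 mm, this point about 8.5 mm.
- pin_tip (a point): Tip of the pin's shank, 113 mm from the handle's centre. Axes as pin_handle.
- cradle (a point): Where pin_shank must lie: pin along the crate's y, tip to +y, axis 45 mm above the bench; at x 10, y 22 mm of the crate, axes as its. Two black posts 25 to 35 mm either side along y hold the shank in 18 mm notches flared to 30 mm, tops 60 mm up; fingers go between them. Handle between cheeks 32 mm apart, 58 mm high: no room for fingers there. Play 6 mm along y.
- tape: Roll of blue tape lying flat, 80 x 80 x 17 mm; origin: centre of its underside. To be left alone.
- red_spray: Spray can with red cap, diameter 65, height 199 mm; origin: centre of its underside. To be left alone.
- jar: Glass jar with red lid, diameter 80, height 141 mm; origin: centre of its underside. To be left alone.
- tin: Short tin, diameter 75, height 58 mm; origin: centre of its underside. To be left alone.

How it is judged:
By the outcome, as a careful person would: the job done as asked, in the order asked, and still so for the second after the job is handed in, with the robot touching nothing.
It also fails if it takes over 72 s, if anything falls off the work surface, if the arm or the gripper's body presses on something with over 40 N, if the wrist force passes 120 N, or if a joint passes its speed limit or range.

ROBOT

A 6-joint arm with a two-finger parallel gripper is mounted at the origin on the work surface; the furniture and walls round the work are solid. World frame = base frame: x ahead of the robot, y to its left, z up, the work surface at z = 0. Lengths are in mm, angles in rad, forces in N, time in s.
With the tool pointing down it reaches from about 275 to 750 mm from the base axis. Payload 10.2 kg.
Tool frame: the origin (TCP) lies between the finger pads; the fingertips stand 17 mm ahead of it and the grasp point (between the pads) lies 2 mm behind it; z points along the fingers, y is the line along which they close (so a half turn about z gives the same grasp; the last joint's range is limited). The gripper opens to 85 mm and grips with 20 to 120 N. Pads are 22 mm wide; open, the fingers measure 114 mm over their backs; the gripper's body (76 mm by 85 mm) begins 54 mm behind the grasp point. The pads swing forward as they close: fully open they stand 13 mm farther back than shut.
Start: joints at [-1.569, 0.313, 1.498, -0, 1.331, -0.223], TCP at [117.015, -511.799, 216.494] pointing down, gripper open.
Joint ranges: [-2.94, 2.94], [-0.97, 2.17], [0.19, 2.56], [-1.23, 4.37], [0.02, 3.11], [-2.88, 2.88]. Speed limits (rad/s): [2.39, 2.39, 3.01, 3.14, 3.14, 3.14].

INTERFACE

Orientations are given as a unit quaternion [w, x, y, z].
In Python, from rig import * gives the robot as it stands.
- The arm moves only by the tool step_arm, never from a script. Its argument "commands" is text: rows parted by semicolons, each of 7 numbers parted by spaces: the opening, from 0 (shut) to 1 (fully open), then the shift along the tool's x, y, z in cm, then the turn, a rotation vector about the tool's x, y, z in rad. In form: hand x y z rx ry rz; .... A call has 1 to 20 rows; each row is the pose to reach, as a shift and turn from the pose commanded when the call began, along the tool's axes at that moment; what a row does not reach only later rows make up. A row lasts 1/12 s, in which the tool goes at most 41.7 mm and 7.16 degrees, less where a joint would pass 70% of its speed; a pose out of reach is approached as far as the arm can. A call with a gripper value outside its range is refused whole. The fingers move at their own pace and stop on an object; "newtons" is the grip in N (left out, the last holds). Time passes only in rows, so rows that repeat a pose let the fingers close. It gives the time, the measured TCP pose, the force, the opening and the grip force at its end, in the units of the state.
- sense(): the state, without advancing time (a new reading comes with each control period).
- capture(name): name is "side" or "top" or "wrist"; returns the picture (400x640x3 uint8, red, green, blue); there is no depth.
- camera_model(name): a dict with "mtx" (3x3 intrinsics, pixels), "eye" and "rotation" of the camera in the world. Camera axes: x right, y down, z forward; pixel columns grow to the right and rows downward; lengths in mm; the calibration is good to about 2 mm. A picture is of the moment at which its call begins: read the wrist's pose just before it. camera_model takes no time and is no camera call; for the wrist camera it gives the pose at the moment of the call.
- finish_job(): hands the job in; it is judged then, once.
Trained networks look in the newest picture that a camera, given by its name, has taken for a name from the list of things; names that differ only in an ending like _2 or _b are one class to them, and where a whole thing is asked for, a point or a joint stands for the part that bears it (a point fixed in the world has none). Each returns a list of dicts, best first, with "score" (0 to 1); they miss things now and then, are a little off and sometimes report something else, mostly with a low value. They report only what shows in the picture. A call takes as long as a camera call.
- search_frame(camera, label): "rect" ([centre column, centre row, width, height] in pixels, round what is visible of it).
- trace(camera, label): "mask" (400x640 bool, what is visible of it) and "rect" ([centre column, centre row, width, height] in pixels, round what is visible of it).
- spot_point(camera, label): "xy" ([column, row] in pixels: a listed point, or the origin of a listed thing).
The state is a dict: "time_s": time; "joints": joint angles; "dq": joint speeds; "tau": joint torques, N m; "eef_pos": TCP position; "ee_rot": TCP orientation; "force": force on the tool from outside, world axes, zero at the start; "wrist_torque": the same for the moment, N m; "grip_width": opening from 0.0 (shut) to 1.0 (fully open); "grip_force": force on a finger pad.
Only numpy, scipy, OpenCV 4.12 (cv2) and the standard library are available. Lean on these libraries where they do the work, as an engineer would, in place of code of your own. Each camera call takes 0.05 s, during which the arm holds its last target. There are 200 camera calls.

## Working session

There is one attempt and no reset: what is moved stays moved. The work goes in short steps, Python scripts to look and compute and a tool call to move; the robot and the scene stay as the last step left them, time stands still between calls to the robot, and variables do not carry over. Pictures are saved under pics/ and viewed, at most 15 in all, crops included, and the job is handed in when it is done.

Besides the shell and the picture viewer there is one more tool, called after "Request:" as name(argument=value, ...), one argument or row to a line, values as JSON. step_arm: Moves the arm, as the interface text tells. Its arguments: {"type":"object","properties":{"commands":{"type":"string"},"newtons":{"type":"number"}},"required":["commands"]}

```bash
mkdir -p pics
cat > h.py <<'E'
from rig import *
import numpy as np, cv2
from scipy.spatial.transform import Rotation as R
def RQ(q): return R.from_quat([q[1],q[2],q[3],q[0]])
def ray(cam,uv,m=None):
    m=m or camera_model(cam); K=np.array(m["mtx"]);
    d=np.array(m["rotation"])@np.linalg.inv(K)@[uv[0],uv[1],1]; return np.array(m["eye"]),d/np.linalg.norm(d)
def atz(cam,uv,z):
    e,d=ray(cam,uv); return e+d*(z-e[2])/d[2]
def proj(cam,p):
    m=camera_model(cam); c=np.array(m["rotation"]).T@(np.array(p,float)-m["eye"]); q=np.array(m["mtx"])@c; return q[:2]/q[2]
def tri(c1,u1,c2,u2):
    A=np.zeros((3,3));b=np.zeros(3);L=[]
    for c,u in((c1,u1),(c2,u2)):
        e,d=ray(c,u);P=np.eye(3)-np.outer(d,d);A+=P;b+=P@e;L.append((e,d))
    p=np.linalg.solve(A,b); return p,[round(float(np.linalg.norm(np.cross(p-e,d))),1) for e,d in L]
def save(cam,name):
    im=capture(cam); cv2.imwrite(f"pics/{name}.png",im[...,::-1]); return im
E
python3 - <<'E'
from h import *
np.set_printoptions(precision=1,suppress=True)
s=sense();print(s["eef_pos"],s["ee_rot"],RQ(s["ee_rot"]).as_matrix())
a=save("top","t0");b=save("side","s0")
cv2.imwrite("pics/ts.png",cv2.resize(np.vstack([a,b])[...,::-1],(480*1,600)))
for c in("top","side"):
    print(c,camera_model(c)["eye"])
    for n in("staple","lid_handle","pin_handle","pin_shank","pin_tip","crate","lid"):
        r=spot_point(c,n); print(n,[(np.round(x["xy"],1),round(x["score"],2)) for x in r[:2]])
E
```

```text
[ 117.  -511.5  215.9] [-0.   1.   0.1  0. ] [[ 1.   0.2 -0. ]
 [ 0.2 -1.   0. ]
 [ 0.  -0.  -1. ]]
top [390.9 171.2 945.4]
staple [(array([288.6, 249.3]), 0.61), (array([362.3, 204.8]), 0.47)]
lid_handle []
pin_handle [(array([390.8, 203.1]), 0.67)]
pin_shank [(array([365.1, 203. ]), 0.76)]
pin_tip [(array([343.4, 206.2]), 0.82)]
crate [(array([252.6, 162.5]), 0.3)]
lid [(array([334.6, 161.4]), 0.57), (array([361.9, 206.6]), 0.57)]
side [ 398.7 -526.5  632.8]
staple [(array([309.4, 231.8]), 0.87), (array([260.2, 249.6]), 0.4)]
lid_handle [(array([347.9, 202.3]), 0.57)]
pin_handle [(array([313.8, 254.4]), 0.55)]
pin_shank [(array([308.9, 235.1]), 0.82)]
pin_tip [(array([307.7, 214.6]), 0.9)]
crate []
lid [(array([352.3, 215.4]), 0.77)]
```

View pics/t0.png

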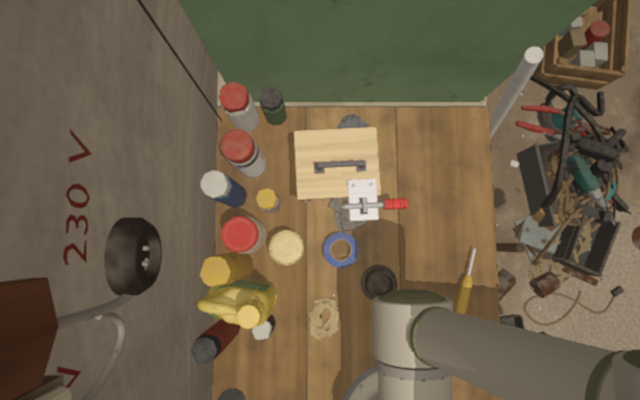

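View pics/s0.png

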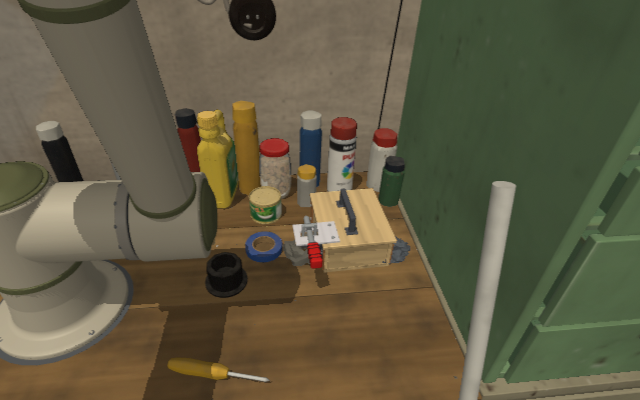

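Run:
```python
from h import *
np.set_printoptions(precision=1,suppress=True)
T=dict(pin_handle=(390.8,203.1),pin_shank=(365.1,203),pin_tip=(343.4,206.2),staple=(362.3,204.8))
S=dict(pin_handle=(313.8,254.4),pin_shank=(308.9,235.1),pin_tip=(307.7,214.6),staple=(309.4,231.8))
for n in T: print(n,tri("top",T[n],"side",S[n]),atz("top",T[n],88),atz("side",S[n],88))
print(atz("side",(347.9,202.3),112))
for n in ["tape","red_spray","jar","tin"]:
    for c in("top","side"):
        r=spot_point(c,n)
        if r: print(n,c,r[0]["score"],r[0]["xy"],atz(c,r[0]["xy"],0))
r=trace("top","lid"); m=r[0]["mask"].astype(np.uint8); print(r[0]["score"],r[0]["rect"],cv2.minAreaRect(cv2.findNonZero(m)))
```

```text
Traceback (most recent call last):
  File "h.py", line 15, in tri
    e,d=ray(c,u);P=np.eye(3)-np.outer(d,d);A+=P;b+=P@e;L.append((e,d))
        ~~~^^^^^
  File "h.py", line 7, in ray
    d=np.array(m["rotation"])@np.linalg.inv(K)@[uv[0],uv[1],1]; return np.array(m["eye"]),d/np.linalg.norm(d)
      ~~~~~~~~~~~~~~~~~~~~~~~^~~~~~~~~~~~~~~~~
ValueError: matmul: Input operand 1 has a mismatch in its core dimension 0, with gufunc signature (n?,k),(k,m?)->(n?,m?) (size 3 is different from 4)
```

The top view shows the lid at about (337,162), its handle at (340,166), the pin's red handle at (397,204) and a white pipe at upper right. In the side view the pin handle is near (315,254) and the lid handle near (348,212). The camera rotation is a quaternion, so I'll fix the helper.

```bash
sed -i 's/np.array(m\["rotation"\])/RQ(m["rotation"]).as_matrix()/g' h.py
python3 - <<'E'
from h import *
np.set_printoptions(precision=1,suppress=True)
T=dict(pin_handle=(390.8,203.1),pin_shank=(365.1,203),pin_tip=(343.4,206.2),staple=(362.3,204.8))
S=dict(pin_handle=(313.8,254.4),pin_shank=(308.9,235.1),pin_tip=(307.7,214.6),staple=(309.4,231.8))
for n in T: print(n,tri("top",T[n],"side",S[n]),atz("top",T[n],88),atz("side",S[n],88))
print("lh",atz("side",(347.9,202.3),112),atz("top",(340,166),112))
for n in ["tape","red_spray","jar","tin"]:
    for c in("top","side"):
        r=spot_point(c,n)
        if r: print(n,c,r[0]["score"],r[0]["xy"],atz(c,r[0]["xy"],0))
r=trace("top","lid")
for x in r[:2]:
    m=x["mask"].astype(np.uint8); print(x["score"],x["rect"],cv2.minAreaRect(cv2.findNonZero(m)))
im=capture("top").astype(int)
red=((im[...,0]>130)&(im[...,1]<70)&(im[...,2]<70)).astype(np.uint8); red[:,:375]=0;red[:,420:]=0;red[:190]=0;red[220:]=0
c=cv2.minAreaRect(cv2.findNonZero(red));print(c,red.sum(),atz("top",c[0],99),[atz("top",p,99) for p in cv2.boxPoints(c)])
print(atz("top",(537,55),200), [atz("top",p,78)[:2] for p in [(294,131),(377,127),(381,194),(298,199)]])
E
```

```text
pin_handle (array([473.8,  11.2,  80.2]), [0.6, 0.6]) [473.6  12.6  88. ] [472.2   3.6  88. ]
pin_shank (array([472.3,  66.3,  79.5]), [2.7, 2.7]) [474.2  67.2  88. ] [468.5  57.   88. ]
pin_tip (array([469.5, 113.6,  93.1]), [2.2, 2.2]) [467.8 113.3  88. ] [472.4 119.8  88. ]
staple (array([471.1,  72.6,  82.4]), [0.1, 0.1]) [470.4  73.2  88. ] [470.5  66.5  88. ]
lh [556.8 124.2 112. ] [549.3 120.8 112. ]
tape top 0.95 [336.1, 251.2] [371.7 125.6   0. ]
tape side 0.87 [263.1, 248.5] [374.9 116.8   0. ]
red_spray top 0.89 [252.8, 166.7] [569.9 318.1   0. ]
red_spray side 0.63 [337.4, 188.6] [573.4 324.3   0. ]
jar top 0.62 [250.4, 237.0] [406.1 322.3   0. ]
tin top 0.6 [290.8, 248.0] [380.1 229.7   0. ]
tin side 0.87 [263.3, 215.3] [377.1 230.4   0. ]
0.94 [336.5, 174.5, 88.3, 94.2] ((338.2883605957031, 174.29249572753906), (92.27912902832031, 84.48180389404297), 87.22978973388672)
0.3 [340.1, 248.3, 36.6, 35.1] ((340.5, 248.5), (35.0, 35.0), 90.0)
((395.5, 203.5), (9.0, 19.0), 90.0) 27 [471.6   4.7  99. ] [array([481.3,  24.5,  99. ]), array([481. , -15.5,  99. ]), array([462., -15.,  99.]), array([462.3,  24.9,  99. ])]
[ 748.1 -257.5  200. ] [array([633.2, 217.7]), array([641.7,  36.8]), array([494.4,  31.4]), array([484.8, 209.4])]
```

```bash
cat >> h.py <<'E'
def row(x,y,z,yawdeg):
    "row numbers to reach TCP x,y,z, tool x axis at yaw, pointing down"
    s=sense(); R0=RQ(s["ee_rot"]); c,n=np.cos(np.radians(yawdeg)),np.sin(np.radians(yawdeg))
    Rt=R.from_matrix(np.array([[c,n,0],[n,-c,0],[0,0,-1]])) 
    d=R0.inv().apply(np.array([x,y,z])-s["eef_pos"])/10; return np.round(d,2),np.round((R0.inv()*Rt).as_rotvec(),3)
def yaw():
    v=RQ(sense()["ee_rot"]).as_matrix()[:,0]; return np.degrees(np.arctan2(v[1],v[0]))
E
python3 - <<'E'
from h import *
np.set_printoptions(precision=1,suppress=True)
print(yaw(),row(473,5,216,92.9))
# pipe: line through two pixels in each view -> intersect planes
def pl(c,a,b):
    e,d1=ray(c,a);_,d2=ray(c,b);n=np.cross(d1,d2);return e,n/np.linalg.norm(n)
e1,n1=pl("top",(533,55),(497,130));e2,n2=pl("side",(502,185),(473,400))
for z in(50,100,200,300,400,500):
    print(z,np.linalg.solve([n1,n2,[0,0,1]],[n1@e1,n2@e2,z]))
for p in [(473,250),(465,310),(378,282),(492,110),(492,250)]: print(p,atz("top",p,0))
print("pipe ends side", ray("side",(502,185)), "top end", tri("top",(533,55),"side",(502,187)))
E
```

```text
12.878931479291952 (array([ 46.2, -42.5,   0.1]), array([-0. , -0. , -1.4]))
50 [ 680.9 -261.1   50. ]
100 [ 679.5 -244.8  100. ]
200 [ 676.9 -212.2  200. ]
300 [ 674.2 -179.5  300. ]
400 [ 671.6 -146.9  400. ]
500 [ 668.9 -114.2  500. ]
(473, 250) [ 371.2 -192.9    0. ]
(465, 310) [ 235.  -168.2    0. ]
(378, 282) [300.6  30.3   0. ]
(492, 110) [ 705.6 -254.1    0. ]
(492, 250) [ 370.8 -237.5    0. ]
pipe ends side (array([ 398.7, -526.5,  632.8]), array([ 0.5,  0.7, -0.5])) top end (array([ 673.7, -162.6,  353.4]), [0.8, 0.8])
```

Request:
step_arm(
  commands="1 46.2 -42.5 0 0 0 -1.4;1 46.2 -42.5 0 0 0 -1.4;1 46.2 -42.5 0 0 0 -1.4;1 46.2 -42.5 0 0 0 -1.4;1 46.2 -42.5 0 0 0 -1.4;1 46.2 -42.5 0 0 0 -1.4;1 46.2 -42.5 0 0 0 -1.4;1 46.2 -42.5 0 0 0 -1.4;1 46.2 -42.5 0 0 0 -1.4;1 46.2 -42.5 0 0 0 -1.4;1 46.2 -42.5 0 0 0 -1.4;1 46.2 -42.5 0 0 0 -1.4;1 46.2 -42.5 0 0 0 -1.4;1 46.2 -42.5 0 0 0 -1.4;1 46.2 -42.5 0 0 0 -1.4;1 46.2 -42.5 0 0 0 -1.4;1 46.2 -42.5 0 0 0 -1.4;1 46.2 -42.5 0 0 0 -1.4",
  newtons=50,
)

```text
time_s: 2.8
eef_pos: [472.4, 5.3, 216.3]
ee_rot: [-0.0, 0.688, 0.726, -0.0]
force: [-0.1, -0.6, -0.4]
grip_width: 1.001
grip_force: 0.0
```

Run:
```python
from h import *
np.set_printoptions(precision=1,suppress=True)
s=sense();print(s["eef_pos"],yaw(),s["joints"])
save("wrist","w1"); print(camera_model("wrist")["eye"])
for n,z in(("pin_handle",88),("pin_shank",88),("pin_tip",88),("staple",88),("lid_handle",112),("lid",70)):
    for c in ("wrist","top","side"):
        if c!="wrist" and n=="pin_handle": capture(c)
        for x in spot_point(c,n)[:1]: print(n,c,np.round(x["xy"],1),round(x["score"],2),atz(c,x["xy"],z))
```

```text
[472.4   5.3 216.3] 93.12447853058337 [-0.2  0.2  1.6 -0.   1.3 -0.3]
[469.9  71.6 374. ]
pin_handle wrist [318.  189.3] 0.9 [475.6   0.1  88. ]
pin_handle top [393.4 202.3] 0.91 [475.3   7.   88. ]
pin_handle side [314.1 252.9] 0.66 [473.2   7.4  88. ]
pin_shank wrist [314.8 110.9] 0.81 [469.4  69.5  88. ]
pin_shank top [364.  203.4] 0.59 [473.4  69.6  88. ]
pin_shank side [305.6 230.2] 0.84 [463.4  71.8  88. ]
pin_tip wrist [319.5  53.1] 0.86 [470.9 115.8  88. ]
pin_tip top [343.9 205.6] 0.72 [469.  112.2  88. ]
pin_tip side [306.9 216.5] 0.62 [470.2 113.8  88. ]
staple wrist [312.7 112.1] 0.79 [467.7  69.   88. ]
staple top [364.8 205.1] 0.68 [469.8  67.9  88. ]
staple side [310.3 230.7] 0.93 [472.6  69.6  88. ]
lid_handle wrist [434.5  51.3] 0.88 [556.8 118.3 112. ]
lid_handle top [338.8 165.2] 0.96 [551.  123.3 112. ]
lid_handle side [346.6 201.5] 0.9 [554.5 127.1 112. ]
lid wrist [428.3  50.9] 0.65 [565.3 125.6  70. ]
lid top [335.6 162.6] 0.85 [564.8 127.8  70. ]
lid side [350.1 215.5] 0.98 [566.1 130.6  70. ]
```

View pics/w1.png

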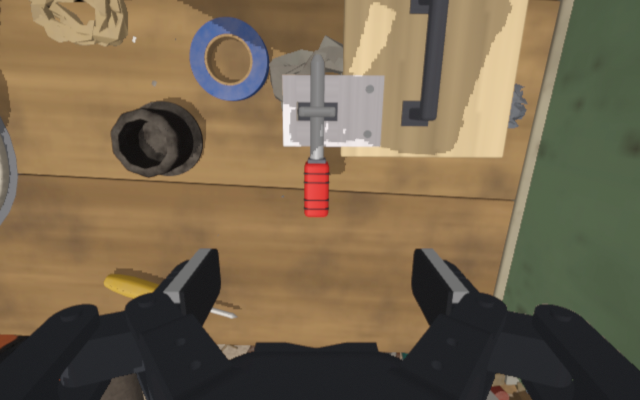

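The wrist view shows the red handle centred at (316,188), the staple at (317,111), the tip at (317,55) and the lid handle bar near (433,60). This agrees with the triangulation, so I'll grasp the handle.

Request:
step_arm(
  commands="0.6 -0.3 0.15 4 0 0 0.01;0.6 -0.3 0.15 8 0 0 0.01;0.6 -0.3 0.15 11 0 0 0.01;0.6 -0.3 0.15 12 0 0 0.01;0.6 -0.3 0.15 12 0 0 0.01;0 -0.3 0.15 12 0 0 0.01;0 -0.3 0.15 12 0 0 0.01;0 -0.3 0.15 12 0 0 0.01;0 -0.3 0.15 12 0 0 0.01;0 -0.3 0.15 12 0 0 0.01;0 -0.3 0.15 12 0 0 0.01;0 -0.3 0.15 12 0 0 0.01",
  newtons=50,
)

```text
time_s: 4.85
eef_pos: [474.4, 2.6, 96.8]
ee_rot: [0.0, 0.691, 0.722, 0.0]
force: [0.4, 0.2, 0.0]
grip_width: 0.0
grip_force: 0.0
```

Run:
```python
from h import *
np.set_printoptions(precision=1,suppress=True)
s=sense();print(s["eef_pos"],yaw(),s["grip_width"],s["grip_force"],s["force"])
a=save("wrist","w2");b=capture("side")
b=cv2.resize(b[180:300,220:412],None,fx=3,fy=3)
a=a[:, :]
b=cv2.resize(b,(576,360))[:,:400]
cv2.imwrite("pics/ws2.png",np.hstack([a[0:400,170:470],np.vstack([b,np.zeros((40,400,3),np.uint8)])])[...,::-1])
for c in("wrist","side"):
  for x in spot_point(c,"pin_handle")[:1]: print(c,x,atz(c,x["xy"],88))
```

```text
[474.4   2.6  96.8] 92.52107673338702 0.0002199780535662995 0.0 [0.4 0.2 0. ]
wrist {'xy': [317.9, 236.2], 'score': 0.92} [476.7   1.4  88. ]
side {'xy': [312.5, 254.5], 'score': 0.68} [469.8   3.5  88. ]
```

View pics/ws2.png

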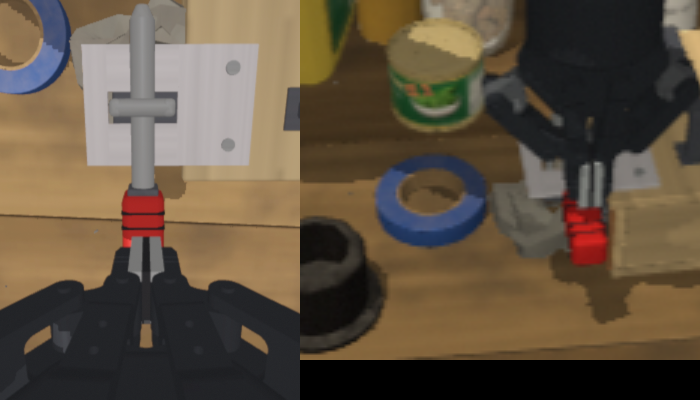

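Run:
```python
from h import *
np.set_printoptions(precision=1,suppress=True)
for c,u in(("side",(316.7,248.5)),("side",(316.7,233)),("wrist",(319,237))):
    e,d=ray(c,u); print(c,e+d*(2.6-e[1])/d[1])
for z in(70,80,90,100): print(z,proj("side",(474.4,2.6,z)),proj("wrist",(474.4,2.6,z)))
for p in [(473.4,28,99),(475.8,-22,99),(474,2,99),(474,-22,77)]: print(p,proj("wrist",p),proj("side",p))
s=sense();print(s["tau"],s["wrist_torque"])
```

```text
side [477.1   2.6 104. ]
side [475.9   2.6 142.8]
wrist [477.2   2.6  92. ]
70 [314.8 261.4] [314.1 222.8]
80 [314.9 257.7] [314.  228.8]
90 [315.1 253.9] [313.9 235.4]
100 [315.2 250.1] [313.8 242.7]
(473.4, 28, 99) [313.9 194.7] [313.1 241.1]
(475.8, -22, 99) [314.5 284.3] [317.5 260.1]
(474, 2, 99) [313. 243.] [315.  250.7]
(474, -22, 77) [311.6 265. ] [316.2 268.5]
[  0.  -38.2 -21.6  -0.    0.   -0. ] [ 0. -0.  0.]
```

Run:
```python
from h import *
np.set_printoptions(precision=1,suppress=True)
print(tri("wrist",(319,237),"side",(316.7,248.5)))
s=sense();m=camera_model("wrist");dz=s["eef_pos"][2]
for h in(-30,-17,0,10,17):
    print("tip ahead",h,[proj("wrist",np.array(s["eef_pos"])+[sx,0,-h]) for sx in(-42.5,0,42.5)], [proj("wrist",np.array(s["eef_pos"])+[sx,11,-h]) for sx in(-42.5,0,42.5)])
```

```text
(array([477.3,   6.1, 100.5]), [0.3, 0.3])
tip ahead -30 [array([215.8, 263.3]), array([313.2, 267.2]), array([410., 271.])] [array([214.7, 239.9]), array([314.3, 243.9]), array([413.1, 247.9])]
tip ahead -17 [array([224. , 250.6]), array([313.4, 254.2]), array([402.3, 257.8])] [array([223.2, 228.9]), array([314.4, 232.6]), array([405. , 236.3])]
tip ahead 0 [array([232.8, 236.8]), array([313.7, 240.1]), array([394. , 243.4])] [array([232.3, 217. ]), array([314.5, 220.4]), array([396.3, 223.8])]
tip ahead 10 [array([237.3, 229.9]), array([313.8, 233. ]), array([389.8, 236.1])] [array([236.9, 211.1]), array([314.6, 214.3]), array([391.9, 217.5])]
tip ahead 17 [array([240.2, 225.5]), array([313.8, 228.5]), array([387.1, 231.5])] [array([239.8, 207.3]), array([314.7, 210.4]), array([389.1, 213.5])]
```

The picture shows the closed fingertips standing above the handle, at about z 100–120. The stated geometry puts them at 80, so the real fingers seem shorter. I'll open, go lower (safe under either reading) and close there.

Request:
step_arm(
  commands="0.6 0 0 0 0 0 0;0.6 0 0 0 0 0 0;0.6 0 0 0 0 0 0;0.6 0 0 0 0 0 0;0.6 0 0 0 0 0 0;0.6 0 0 2 0 0 0;0.6 0 0 3 0 0 0;0.6 0 0 4 0 0 0;0.6 0 0 4 0 0 0",
)

```text
time_s: 5.8
eef_pos: [473.2, 2.8, 54.7]
ee_rot: [-0.002, 0.691, 0.722, -0.001]
force: [-0.4, -0.2, -0.5]
grip_width: 0.603
grip_force: 0.0
```

Run:
```python
from h import *
np.set_printoptions(precision=1,suppress=True)
s=sense();print(s["eef_pos"],s["grip_width"],s["force"])
a=save("wrist","w3");b=capture("side")
b=cv2.resize(b[190:290,240:380],None,fx=3,fy=3,interpolation=cv2.INTER_CUBIC)
cv2.imwrite("pics/ws3.png",np.hstack([a[100:400,140:500],b])[...,::-1])
```

```text
[473.2   2.8  54.7] 0.6026913859136924 [-0.4 -0.2 -0.5]
```

View pics/ws3.png

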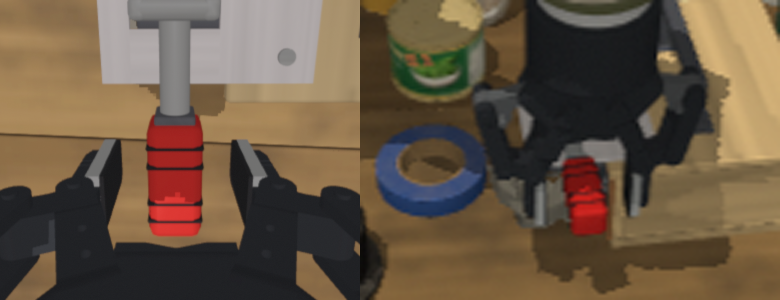

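Run:
```python
from h import *
np.set_printoptions(precision=1,suppress=True)
for u in((332,260.7),(296.7,264)):
    for y in(-8,3,14):
        e,d=ray("side",u); print(u,y,e+d*(y-e[1])/d[1])
# inner front upper tip corners in wrist view
for u in((140+120,240),(140+232,240)):
    e,d=ray("wrist",u)
    for y in (14,3): print(u,e+d*(y-e[1])/d[1])
```

```text
(332, 260.7) -8 [505.3  -8.   80.1]
(332, 260.7) 3 [507.6   3.   68.4]
(332, 260.7) 14 [509.9  14.   56.7]
(296.7, 264) -8 [439.2  -8.   77.4]
(296.7, 264) 3 [440.1   3.   65.6]
(296.7, 264) 14 [440.9  14.   53.8]
(260, 240) [451.   14.   85.7]
(260, 240) [446.7   3.   60.2]
(372, 240) [500.1  14.   80.6]
(372, 240) [505.5   3.   54.1]
```

Images put the tips at z≈80 with TCP at 55, so they sit about 25 mm behind the reported TCP. I'll raise 4 mm so the tips end just above the handle's underside, then close.

Request:
step_arm(
  commands="0.6 0 0 -0.4 0 0 0;0.1 0 0 -0.4 0 0 0;0 0 0 -0.4 0 0 0;0 0 0 -0.4 0 0 0;0 0 0 -0.4 0 0 0;0 0 0 -0.4 0 0 0;0 0 0 -0.4 0 0 0;0 0 0 -0.4 0 0 0",
  newtons=60,
)

```text
time_s: 6.57
eef_pos: [474.6, 2.5, 60.9]
ee_rot: [0.0, 0.691, 0.722, 0.0]
force: [0.1, 0.0, 6.1]
grip_width: 0.248
grip_force: 59.8
```

Request:
step_arm(
  commands="0 -1 0 0 0 0 0;0 -2 0 0 0 0 0;0 -3.5 0 0 0 0 0;0 -5 0 0 0 0 0;0 -6.5 0 0 0 0 0;0 -8 0 0 0 0 0;0 -9.5 0 0 0 0 0;0 -10.5 0 0 0 0 0;0 -10.5 0 0 0 0 0;0 -10.5 0 0 0 0 0",
)

```text
time_s: 7.4
eef_pos: [478.6, -102.5, 60.2]
ee_rot: [-0.0, 0.692, 0.722, -0.0]
force: [0.7, 1.0, -0.8]
grip_width: 0.242
grip_force: 58.9
```

Request:
step_arm(
  commands="0 0 -3 1 0 0 0;0 0 -6 3 0 0 0;0 0 -7.4 5 0 0 0;0 0 -7.4 6 0 0 0;0 0 -7.4 6.8 0 0 0;0 0 -7.4 7.2 0 0 0;0 0 -7.4 7.4 0 0 0;0 0 -7.4 7.4 0 0 0",
)

```text
time_s: 8.07
eef_pos: [405.5, -105.4, -13.5]
ee_rot: [0.0, 0.691, 0.723, 0.0]
force: [0.6, 0.7, -0.8]
grip_width: 0.246
grip_force: 59.2
```

Run:
```python
from h import *
np.set_printoptions(precision=1,suppress=True)
s=sense();print(s["eef_pos"],s["grip_width"],s["force"],s["wrist_torque"])
a=save("wrist","w4");b=capture("side")
b=cv2.resize(b[220:340,190:330],None,fx=2.5,fy=2.5,interpolation=cv2.INTER_CUBIC)
cv2.imwrite("pics/ws4.png",np.hstack([a[0:300,140:500],b])[...,::-1])
for n in("pin_handle","pin_shank","pin_tip"):
  for c in("wrist","side"):
    for x in spot_point(c,n)[:1]: print(n,c,x["score"],x["xy"],atz(c,x["xy"],12))
```

```text
[ 405.5 -105.4  -13.5] 0.24613670723241593 [ 0.6  0.7 -0.8] [-0.1 -0.  -0.1]
pin_handle wrist 0.63 [318.5, 261.6] [ 407.8 -105.3   12. ]
pin_handle side 0.86 [283.8, 327.8] [409.  -98.2  12. ]
pin_shank wrist 0.65 [310.0, 107.5] [401.2 -38.5  12. ]
pin_tip side 0.66 [311.3, 229.7] [485.5 155.9  12. ]
```

View pics/ws4.png

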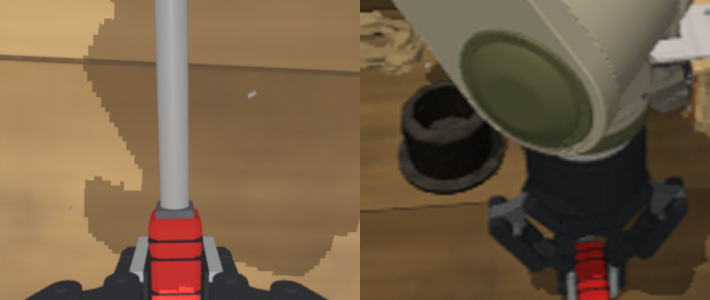

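The pin is drawn out and held along y, its handle a few mm above the bench at about (407,-104). I'll set it down and open.

Request:
step_arm(
  commands="0 0 0 0.2 0 0 0;0 0 0 0.3 0 0 0;0 0 0 0.3 0 0 0;0.3 0 0 0.3 0 0 0;0.5 0 0 0.3 0 0 0;0.5 0 0 0.3 0 0 0;0.5 0 0 0.3 0 0 0;0.5 0 0 -0.7 0 0 0;0.5 0 0 -3 0 0 0;0.5 0 0 -7 0 0 0;0.5 0 0 -11 0 0 0;0.5 0 0 -15 0 0 0;0.5 0 0 -19 0 0 0;0.5 0 0 -22 0 0 0;0.5 0 0 -22 0 0 0",
)

```text
time_s: 9.72
eef_pos: [406.9, -106.7, 211.8]
ee_rot: [0.005, 0.691, 0.723, 0.001]
force: [0.2, 0.5, 0.9]
grip_width: 0.502
grip_force: 0.0
```

Run:
```python
from h import *
np.set_printoptions(precision=1,suppress=True)
s=sense();print(s["eef_pos"],s["grip_width"],s["force"],yaw())
save("wrist","w5");capture("side");capture("top")
for n,z in(("pin_handle",11),("pin_shank",8.5),("pin_tip",6),("staple",88),("lid_handle",112)):
  for c in("wrist","side","top"):
    for x in spot_point(c,n)[:1]: print(n,c,round(x["score"],2),np.round(x["xy"],1),atz(c,x["xy"],z))
print(row(554,119,112+45,92.5))
```

```text
[ 406.9 -106.7  211.8] 0.5020123487623149 [0.2 0.5 0.9] 92.5259602731497
pin_handle wrist 0.79 [317.1 167.1] [ 406.4 -100.5   11. ]
pin_handle side 0.7 [282.  329.6] [ 405.7 -100.9   11. ]
pin_handle top 0.98 [432.9 229.9] [418.4 -97.5  11. ]
pin_shank wrist 0.6 [311.4 102.9] [397.5 -32.9   8.5]
pin_shank side 0.7 [278.  303.2] [401.1 -40.8   8.5]
pin_shank top 0.65 [407.6 239.2] [397.6 -38.9   8.5]
pin_tip wrist 0.76 [314.   62.1] [399.    7.3   6. ]
pin_tip side 0.59 [277.1 282.2] [401.5  12.9   6. ]
pin_tip top 0.62 [387.2 239.2] [398.1   7.8   6. ]
staple side 0.89 [309.9 229.2] [472.3  74.1  88. ]
staple top 0.61 [362.  204.8] [470.4  73.9  88. ]
lid_handle side 0.61 [347.8 202.3] [556.6 124.2 112. ]
lid_handle top 0.96 [338.1 163.4] [554.8 124.7 112. ]
(array([21.8, 15.9,  5. ]), array([0., 0., 0.]))
```

Request:
step_arm(
  commands="0.6 22 15.5 0 0 0 0;0.6 22 15.5 0 0 0 0;0.6 22 15.5 0 0 0 0;0.6 22 15.5 0 0 0 0;0.6 22 15.5 0 0 0 0;0.6 22 15.5 0 0 0 0;0.6 22 15.5 0 0 0 0;0.6 22 15.5 3 0 0 0;0.6 22 15.5 5 0 0 0;0.6 22 15.5 5 0 0 0;0.6 22 15.5 5 0 0 0",
)

```text
time_s: 11.53
eef_pos: [549.9, 121.0, 156.4]
ee_rot: [-0.001, 0.691, 0.722, -0.001]
force: [0.1, 0.1, 0.5]
grip_width: 0.601
grip_force: 0.0
```

Run:
```python
from h import *
np.set_printoptions(precision=1,suppress=True)
s=sense();print(s["eef_pos"],s["joints"],yaw())
a=save("wrist","w6")
for n,z in(("lid_handle",112),("staple",106)):
  for c in("wrist",):
    for x in spot_point(c,n)[:1]: print(n,c,round(x["score"],2),np.round(x["xy"],1),atz(c,x["xy"],z))
for x in trace("wrist","lid_handle")[:1]:
    m=x["mask"].astype(np.uint8);r=cv2.minAreaRect(cv2.findNonZero(m));print(x["score"],x["rect"],r)
```

```text
[549.9 121.  156.4] [ 0.   0.4  1.5  0.   1.2 -0. ] 92.51707211851651
lid_handle wrist 0.73 [322.  216.7] [556.4 118.3 112. ]
staple wrist 0.69 [208.5 262.1] [477.2  78.6 106. ]
0.84 [308.0, 184.1, 274.2, 237.3] ((306.5, 184.5), (231.0, 275.0), 90.0)
```

View pics/w6.png

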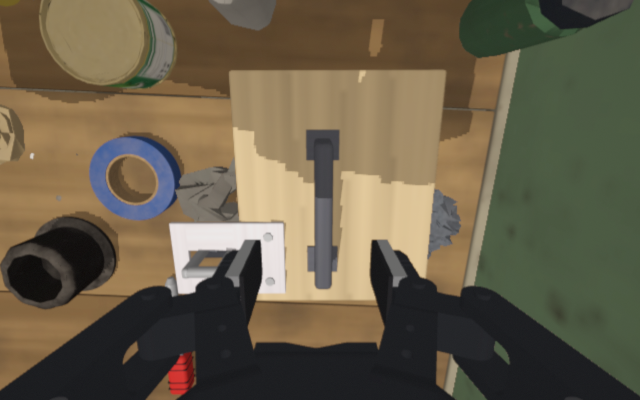

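The wrist view shows the handle bar running from (323,138) to (322,285), between the two fingers, with the staple near (208,262).

Run:
```python
from h import *
np.set_printoptions(precision=1,suppress=True)
for u in((323,138),(323,210),(322,287)): print(atz("wrist",u,118))
print("lid top corners",[atz("wrist",u,78)[:2] for u in((231,70),(444,70),(426,301))])
```

```text
[554.3 170.6 118. ]
[556.5 124.9 118. ]
[558.6  69.2 118. ]
lid top corners [array([489.8, 210.6]), array([636.6, 217. ]), array([648.7,  35.7])]
```

Request:
step_arm(
  commands="0.6 -0.1 0.6 0 0 0 0;0.6 -0.1 0.6 3 0 0 0;0.6 -0.1 0.6 6 0 0 0;0.6 -0.1 0.6 7.9 0 0 0;0.6 -0.1 0.6 7.9 0 0 0;0 -0.1 0.6 7.9 0 0 0;0 -0.1 0.6 7.9 0 0 0;0 -0.1 0.6 7.9 0 0 0;0 -0.1 0.6 7.9 0 0 0;0 -0.1 0.6 7.9 0 0 0;0 -0.1 0.6 7.9 0 0 0;0 -0.1 0.6 7.9 0 0 0",
  newtons=80,
)

```text
time_s: 12.73
eef_pos: [556.9, 120.3, 79.5]
ee_rot: [0.001, 0.691, 0.723, 0.001]
force: [-2.1, -0.1, 7.5]
grip_width: 0.123
grip_force: 78.7
```

Request:
step_arm(
  commands="0 0 0 -0.5 0 0 0;0 0 0 -1 0 0 0;0 0 0 -2 0 0 0;0 0 0 -3 0 0 0;0 0 0 -4 0 0 0;0 0 0 -5 0 0 0;0 0 0 -6 0 0 0;0 0 0 -6 0 0 0",
)

```text
time_s: 13.4
eef_pos: [557.3, 120.3, 140.1]
ee_rot: [0.001, 0.691, 0.722, 0.001]
force: [-0.4, -0.3, -3.9]
grip_width: 0.123
grip_force: 78.4
```

Run:
```python
from h import *
np.set_printoptions(precision=1,suppress=True)
s=sense();print(s["eef_pos"],s["grip_width"],s["grip_force"],s["force"],s["wrist_torque"],yaw(),s["joints"])
print(row(535,-140,140,90))
a=save("wrist","w7");b=save("side","s7")
cv2.imwrite("pics/ws7.png",np.hstack([a[50:350,100:500],b[100:300,200:600]] if 0 else [cv2.resize(a,(400,250)),cv2.resize(b,(400,250))])[...,::-1])
```

```text
[557.3 120.3 140.1] 0.12285779255859504 78.35523247718811 [-0.4 -0.3 -3.9] [ 0.1 -0.1  0. ] 92.5210225129018 [ 0.   0.5  1.5  0.   1.2 -0. ]
(array([-25.9,  -3.4,   0. ]), array([0., 0., 0.]))
```

View pics/ws7.png

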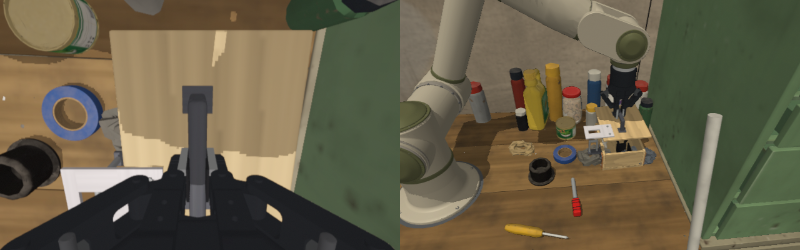

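The lid hangs level and clear of the crate and staple, so I'll carry it to the right at constant height.

Request:
step_arm(
  commands="0 -0.5 0 -1 0 0 0;0 -2 0 -1 0 0 0;0 -4.5 -0.4 -1 0 0 0;0 -7.5 -0.7 -1 0 0 0;0 -10.5 -1 -1 0 0 0;0 -13.5 -1.3 -1 0 0 0;0 -16.5 -1.6 -1 0 0 0;0 -19.5 -1.9 -1 0 0 0;0 -22.5 -2.2 -1 0 0 0;0 -24.5 -2.3 -1 0 0 0;0 -25.5 -2.4 -1 0 0 0;0 -26 -2.4 -1 0 0 0;0 -26 -2.4 -0.5 0 0 0;0 -26 -2.4 1 0 0 0;0 -26 -2.4 3 0 0 0;0 -26 -2.4 5 0 0 0;0 -26 -2.4 7 0 0 0;0 -26 -2.4 9 0 0 0;0 -26 -2.4 10 0 0 0;0 -26 -2.4 10 0 0 0",
)

```text
time_s: 15.17
eef_pos: [542.5, -138.8, 35.3]
ee_rot: [-0.002, 0.691, 0.723, -0.001]
force: [-0.5, 0.8, -4.3]
grip_width: 0.121
grip_force: 78.3
```

Run:
```python
from h import *
np.set_printoptions(precision=1,suppress=True)
s=sense();print(s["eef_pos"],s["grip_width"],s["grip_force"],s["force"],s["wrist_torque"],yaw())
save("wrist","w8");capture("side")
for n,z in(("pin_handle",11),("pin_tip",6)):
  for c in("wrist","side"):
    for x in spot_point(c,n)[:1]: print(n,c,round(x["score"],2),np.round(x["xy"],1),atz(c,x["xy"],z))
```

```text
[ 542.5 -138.8   35.3] 0.12124211567591149 78.32387566566467 [-0.5  0.8 -4.3] [ 0. -0. -0.] 92.59202087463503
pin_handle wrist 0.69 [ 77.4 157.4] [ 406.6 -106.7   11. ]
pin_handle side 0.88 [282.8 329.9] [ 407.  -101.6   11. ]
pin_tip side 0.7 [277.7 280.7] [402.9  16.7   6. ]
```

Request:
step_arm(
  commands="0 0 0 0.5 0 0 0;0 0 0 1 0 0 0;0 0 0 1.5 0 0 0;0 0 0 1.8 0 0 0;0 0 0 1.8 0 0 0;0 0 0 1.8 0 0 0",
)

```text
time_s: 15.97
eef_pos: [543.6, -140.5, 19.2]
ee_rot: [-0.0, 0.691, 0.722, -0.0]
force: [0.4, -0.7, -4.1]
grip_width: 0.125
grip_force: 78.3
```

Still hanging, about 4 mm to go.

Request:
step_arm(
  commands="0 0 0 0.1 0 0 0;0 0 0 0.2 0 0 0;0 0 0 0.3 0 0 0;0 0 0 0.4 0 0 0;0 0 0 0.4 0 0 0;0 0 0 0.4 0 0 0",
)

```text
time_s: 16.47
eef_pos: [543.7, -140.5, 15.5]
ee_rot: [0.0, 0.691, 0.722, 0.0]
force: [0.4, 0.6, -4.0]
grip_width: 0.121
grip_force: 78.5
```

Request:
step_arm(
  commands="0 0 0 0.1 0 0 0;0 0 0 0.2 0 0 0;0 0 0 0.2 0 0 0;0 0 0 0.2 0 0 0",
)

```text
time_s: 16.8
eef_pos: [543.8, -140.5, 15.4]
ee_rot: [0.0, 0.691, 0.723, -0.0]
force: [-9.0, 4.6, 16.9]
grip_width: 0.122
grip_force: 81.2
```

The lid is on the bench. Next I'll release it gently and retreat up.

Request:
step_arm(
  commands="0 0 0 -0.1 0 0 0;0.3 0 0 -0.1 0 0 0;0.5 0 0 -0.1 0 0 0;0.5 0 0 -0.1 0 0 0;0.5 0 0 -0.1 0 0 0;0.5 0 0 -0.1 0 0 0;0.5 0 0 -1 0 0 0;0.5 0 0 -3 0 0 0;0.5 0 0 -6 0 0 0;0.5 0 0 -9 0 0 0;0.5 0 0 -12 0 0 0;0.5 0 0 -15 0 0 0;0.5 0 0 -15 0 0 0",
)

```text
time_s: 17.88
eef_pos: [545.9, -141.5, 170.2]
ee_rot: [0.005, 0.691, 0.723, 0.002]
force: [0.8, -0.1, 1.1]
grip_width: 0.504
grip_force: 0.0
```

Run:
```python
from h import *
np.set_printoptions(precision=1,suppress=True)
s=sense();print(s["eef_pos"],s["force"],yaw())
save("wrist","w9");save("side","s9");save("top","t9")
for n,z in(("pin_handle",11),("pin_shank",8.5),("pin_tip",6),("cradle",45),("lid_handle",48),("staple",88)):
  for c in("wrist","side","top"):
    for x in spot_point(c,n)[:1]: print(n,c,round(x["score"],2),np.round(x["xy"],1),atz(c,x["xy"],z))
print(row(402,-37,120,93))
```

```text
[ 545.9 -141.5  170.2] [ 0.8 -0.1  1.1] 92.53053985975512
pin_handle wrist 0.73 [170.6 134.8] [ 405.  -103.3   11. ]
pin_handle side 0.72 [284.4 332.5] [ 409.6 -107.2   11. ]
pin_handle top 0.67 [433.6 232. ] [413.5 -98.9  11. ]
pin_shank wrist 0.74 [163.5  57. ] [402.9 -34.9   8.5]
pin_shank side 0.67 [277.3 305.5] [399.6 -46.    8.5]
pin_shank top 0.97 [406.  234.3] [408.9 -35.5   8.5]
pin_tip wrist 0.7 [157.7   1.9] [400.7   9.4   6. ]
pin_tip side 0.74 [276.  281.4] [399.4  15.2   6. ]
pin_tip top 0.7 [388.  241.4] [393.    6.1   6. ]
cradle side 0.62 [347.7 218.1] [566.5 151.3  45. ]
cradle top 0.77 [326.5 159.9] [576.  146.9  45. ]
lid_handle wrist 0.74 [313.2 182.9] [ 542.3 -136.1   48. ]
lid_handle side 0.6 [365.2 329.6] [ 543.9 -139.2   48. ]
lid_handle top 0.92 [453.9 170.6] [ 549.8 -139.    48. ]
staple side 0.64 [311.5 229.2] [475.5  73.8  88. ]
staple top 0.66 [361.3 205.9] [468.1  75.4  88. ]
(array([ 11. , -13.7,   4.3]), array([-0.,  0., -0.]))
```

View pics/s9.png

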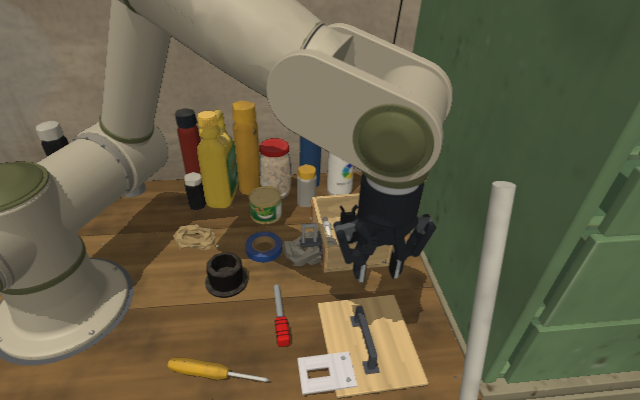

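Lid lies flat, handle up near (365,335); the pin lies at (282,318), with the open crate at (350,235). Now I'll go over the shank and look.

Request:
step_arm(
  commands="0.5 10.9 -13.6 2 0 0 0;0.5 10.9 -13.6 2 0 0 0;0.5 10.9 -13.6 2 0 0 0;0.5 10.9 -13.6 2 0 0 0;0.5 10.9 -13.6 4 0 0 0;0.5 10.9 -13.6 7 0 0 0;0.5 10.9 -13.6 9 0 0 0;0.5 10.9 -13.6 9 0 0 0;0.5 10.9 -13.6 9 0 0 0;0.5 10.9 -13.6 9 0 0 0",
  newtons=60,
)

```text
time_s: 19.77
eef_pos: [403.8, -37.9, 74.6]
ee_rot: [0.001, 0.691, 0.722, 0.0]
force: [-0.5, 0.0, 0.2]
grip_width: 0.5
grip_force: 0.0
```

Run:
```python
from h import *
np.set_printoptions(precision=1,suppress=True)
s=sense();print(s["eef_pos"],s["force"],yaw())
a=save("wrist","w10");capture("side");capture("top")
for n,z in(("pin_handle",11),("pin_shank",8.5),("pin_tip",6),("cradle",45),("staple",88),("crate",0)):
  for c in("wrist","side","top"):
    for x in spot_point(c,n)[:1]: print(n,c,round(x["score"],2),np.round(x["xy"],1),atz(c,x["xy"],z))
```

```text
[403.8 -37.9  74.6] [-0.5  0.   0.2] 92.51805382718783
pin_handle wrist 0.93 [316.7 290. ] [ 408.5 -106.2   11. ]
pin_handle side 0.95 [282.9 329.3] [ 407.3 -100.4   11. ]
pin_handle top 0.25 [337.6 253.1] [367.6 122.8  11. ]
pin_shank wrist 0.55 [311.8 203.9] [401.5 -37.4   8.5]
pin_shank side 0.8 [277.8 303.7] [400.7 -41.9   8.5]
pin_shank top 0.64 [408.6 236.5] [403.8 -41.3   8.5]
pin_tip wrist 0.96 [313.7 138.9] [400.7   8.9   6. ]
pin_tip side 0.95 [279.9 282.1] [407.1  12.7   6. ]
pin_tip top 0.53 [387.2 242.1] [391.4   8.    6. ]
cradle wrist 0.18 [311.4 200. ] [400.9 -23.8  45. ]
cradle side 0.62 [277.7 304.3] [400.3 -71.5  45. ]
cradle top 0.78 [325.3 160.5] [574.7 149.6  45. ]
staple wrist 0.78 [492.8  10.5] [469.7  69.7  88. ]
staple side 0.83 [311.1 231.3] [474.   67.7  88. ]
staple top 0.85 [360.4 205.5] [469.   77.3  88. ]
crate side 0.81 [347.5 242.5] [563.8 119.6   0. ]
crate top 0.74 [335.9 171.2] [558.3 123.9   0. ]
```

View pics/w10.png

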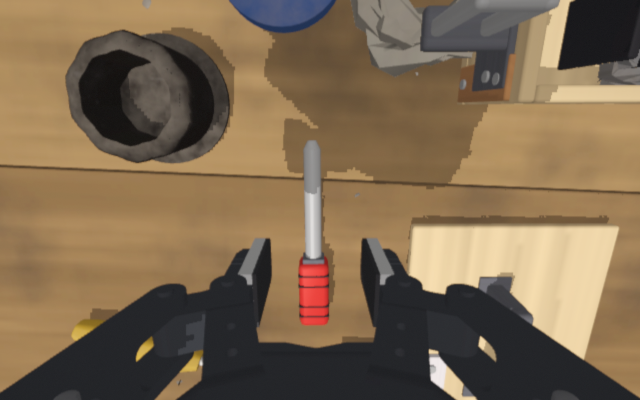

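The wrist view shows the pin between the fingers with its tip at (312,140), the handle from row 257 to 325. I'll descend on the shank.

Request:
step_arm(
  commands="0.5 0 -0.05 3 0 0 0;0.5 0 -0.05 6 0 0 0;0.5 0 -0.05 8 0 0 0;0.5 0 -0.05 8.7 0 0 0;0.5 0 -0.05 9 0 0 0;0.5 0 -0.05 9 0 0 0;0 0 -0.05 9 0 0 0;0 0 -0.05 9 0 0 0;0 0 -0.05 9 0 0 0;0 0 -0.05 9 0 0 0;0 0 -0.05 9 0 0 0;0 0 -0.05 9 0 0 0;0 0 -0.05 9 0 0 0",
  newtons=60,
)

```text
time_s: 21.9
eef_pos: [404.3, -38.3, -14.4]
ee_rot: [0.002, 0.691, 0.723, 0.001]
force: [-1.9, 0.7, 19.9]
grip_width: 0.117
grip_force: 62.8
```

Request:
step_arm(
  commands="0 0 0 -0.5 0 0 0;0 0 0 -1.5 0 0 0;0 0 0 -4 0 0 0;0 0 0 -7 0 0 0;0 0 0 -11 0 0 0;0 0 0 -14.5 0 0 0;0 1.5 1.5 -14.5 0 0 0;0 4 4 -14.5 0 0 0;0 6.5 6.5 -14.5 0 0 0;0 9 9 -14.5 0 0 0;0 11.5 11.5 -14.5 0 0 0;0 14 14 -14.5 0 0 0;0 16.5 16.5 -14.5 0 0 0;0 17.5 17.5 -14.5 0 0 0;0 17.8 17.8 -14.5 0 0 0;0 17.8 17.8 -14.5 0 0 0;0 17.8 17.8 -14.5 0 0 0;0 17.8 17.8 -14.5 0 0 0",
)

```text
time_s: 23.4
eef_pos: [572.0, 147.1, 128.9]
ee_rot: [0.0, 0.692, 0.722, -0.0]
force: [0.8, 0.1, -0.8]
grip_width: 0.111
grip_force: 58.7
```

Run:
```python
from h import *
np.set_printoptions(precision=1,suppress=True)
s=sense();print(s["eef_pos"],s["grip_width"],s["force"],yaw())
a=save("wrist","w11");b=save("side","s11");save("top","t11")
z0=s["eef_pos"][2]+22
for n,z in(("pin_handle",z0),("pin_shank",z0),("pin_tip",z0),("cradle",45),("staple",88),("crate",0)):
  for c in("wrist","side","top"):
    for x in spot_point(c,n)[:1]: print(n,c,round(x["score"],2),np.round(x["xy"],1),atz(c,x["xy"],z))
```

```text
[572.  147.1 128.9] 0.11142482607278108 [ 0.8  0.1 -0.8] 92.4674801131236
pin_handle wrist 0.2 [311.7 258.2] [571.5 147.8 150.9]
pin_handle side 0.71 [363.  195.3] [578.8  95.3 150.9]
pin_handle top 0.53 [358.3 148.1] [577.8  86.3 150.9]
pin_shank wrist 0.61 [314.6 259.9] [573.  147.5 150.9]
pin_shank side 0.93 [353.  182.6] [567.1 139.6 150.9]
pin_tip wrist 0.62 [317.7 158.8] [572.4 194.4 150.9]
pin_tip side 0.62 [351.8 168.3] [574.5 192.4 150.9]
cradle wrist 0.85 [316.3 198.1] [574.  147.8  45. ]
cradle side 0.94 [351.8 219.7] [574.6 145.1  45. ]
staple wrist 0.81 [165.7 312.3] [470.6  71.3  88. ]
staple side 0.64 [309.6 226.4] [472.5  82.5  88. ]
staple top 0.19 [251.  163.6] [559.9 308.3  88. ]
crate wrist 0.63 [306.3 207.1] [565.8 126.2   0. ]
crate side 0.91 [347.9 244.6] [563.5 112.9   0. ]
```

View pics/w11.png

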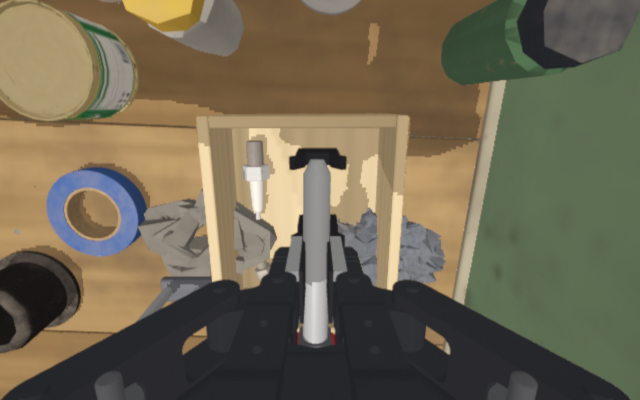

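Pin tip at (317,160) lies over the far cradle post at (317,158). The shank point is at about (572.3,147.4) and the cradle at (574,147.5), so I'll shift 2 mm in x and lower.

Request:
step_arm(
  commands="0 0 0.2 1 0 0 0;0 0 0.2 3 0 0 0;0 0 0.2 5 0 0 0;0 0 0.2 6.5 0 0 0;0 0 0.2 7.5 0 0 0;0 0 0.2 7.8 0 0 0;0 0 0.2 7.8 0 0 0",
)

```text
time_s: 25.03
eef_pos: [574.3, 148.1, 49.8]
ee_rot: [-0.0, 0.691, 0.722, -0.0]
force: [0.6, -0.5, -0.6]
grip_width: 0.11
grip_force: 58.7
```

Run:
```python
from h import *
np.set_printoptions(precision=1,suppress=True)
s=sense();print(s["eef_pos"],s["grip_width"],s["force"],yaw())
a=save("wrist","w12");b=capture("side")
b=cv2.resize(b[150:290,290:430],(420,420),interpolation=cv2.INTER_CUBIC)
cv2.imwrite("pics/ws12.png",np.hstack([a[60:400,140:500],b[:340]])[...,::-1])
z0=s["eef_pos"][2]+22
for n,z in(("pin_handle",z0),("pin_tip",z0),("cradle",45)):
  for c in("wrist","side"):
    for x in spot_point(c,n)[:1]: print(n,c,round(x["score"],2),np.round(x["xy"],1),atz(c,x["xy"],z))
```

```text
[574.3 148.1  49.8] 0.11011240254439225 [ 0.6 -0.5 -0.6] 92.52113051159547
pin_handle side 0.66 [360.6 228.9] [579.5  84.1  71.8]
pin_tip wrist 0.79 [318.6 160.3] [575.3 193.7  71.8]
pin_tip side 0.57 [349.4 196.5] [576.2 195.4  71.8]
cradle wrist 0.56 [311.2 240. ] [573.5 145.6  45. ]
cradle side 0.84 [349.7 219.7] [570.  145.5  45. ]
```

View pics/ws12.png

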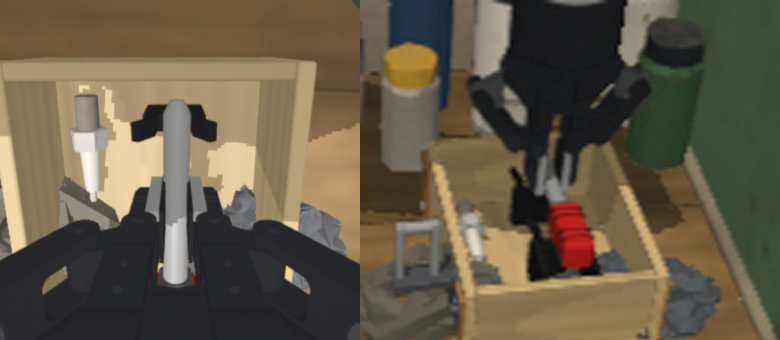

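The wrist crop shows the far post centred at column 174 and the tip at 177. The side crop shows the red handle over the cheeks. I'll correct 1 mm and lower.

Request:
step_arm(
  commands="0 0 -0.1 0.5 0 0 0;0 0 -0.1 1 0 0 0;0 0 -0.1 1.5 0 0 0;0 0 -0.1 2 0 0 0;0 0 -0.1 2.3 0 0 0;0 0 -0.1 2.5 0 0 0;0 0 -0.1 2.5 0 0 0",
)

```text
time_s: 26.02
eef_pos: [573.3, 148.1, 24.9]
ee_rot: [-0.0, 0.691, 0.722, -0.0]
force: [-0.4, 0.3, -1.8]
grip_width: 0.113
grip_force: 58.7
```

Request:
step_arm(
  commands="0 0 0 0.1 0 0 0;0 0 0 0.2 0 0 0;0 0 0 0.25 0 0 0;0 0 0 0.25 0 0 0",
)

```text
time_s: 26.35
eef_pos: [573.8, 148.0, 23.5]
ee_rot: [0.0, 0.691, 0.722, 0.0]
force: [-0.4, -1.0, 2.4]
grip_width: 0.113
grip_force: 59.1
```

Request:
step_arm(
  commands="0.2 0 0 0 0 0 0;0.35 0 0 0 0 0 0;0.35 0 0 0 0 0 0;0.35 0 0 0 0 0 0;0.35 0 0 0 0 0 0;0.35 0 0 -1 0 0 0;0.35 0 0 -3 0 0 0;0.35 0 0 -6 0 0 0;0.35 0 0 -10 0 0 0;0.35 0 0 -14 0 0 0;0.35 0 0 -17 0 0 0;0.35 0 0 -18 0 0 0;0.35 0 0 -18 0 0 0",
)

```text
time_s: 27.43
eef_pos: [574.5, 148.2, 206.4]
ee_rot: [0.002, 0.691, 0.723, 0.002]
force: [0.4, 0.3, 0.3]
grip_width: 0.349
grip_force: 0.0
```

Run:
```python
from h import *
np.set_printoptions(precision=1,suppress=True)
s=sense();print(s["eef_pos"],s["grip_width"],s["force"],yaw())
a=save("wrist","w13");b=capture("side");capture("top")
b1=cv2.resize(b[170:290,290:430],(420,360),interpolation=cv2.INTER_CUBIC)
cv2.imwrite("pics/ws13.png",np.hstack([a[40:400,140:500],b1])[...,::-1])
for n,z in(("pin_handle",45),("pin_shank",45),("pin_tip",45),("cradle",45),("lid_handle",48),("tape",0),("red_spray",0),("tin",0),("jar",0)):
  for c in("wrist","side","top"):
    for x in spot_point(c,n)[:1]: print(n,c,round(x["score"],2),np.round(x["xy"],1),atz(c,x["xy"],z))
```

```text
[574.5 148.2 206.4] 0.34874246900505523 [0.4 0.3 0.3] 92.5256530227622
pin_handle wrist 0.64 [316.1 237.8] [576.4  84.4  45. ]
pin_handle side 0.49 [357.4 238. ] [575.5  85.4  45. ]
pin_shank wrist 0.57 [313.8 174.6] [571.7 151.5  45. ]
pin_shank side 0.75 [349.1 221.1] [567.8 140.9  45. ]
pin_tip wrist 0.71 [313.1 131. ] [569.8 193.9  45. ]
pin_tip side 0.59 [348.1 204.2] [576.3 200.8  45. ]
cradle wrist 0.88 [310.3 176. ] [569.  149.7  45. ]
cradle side 0.65 [348.4 219.1] [567.4 147.8  45. ]
cradle top 0.36 [287.7 246.9] [383.1 233.7  45. ]
lid_handle side 0.65 [367.2 328.1] [ 547.9 -136.6   48. ]
lid_handle top 0.86 [453.2 171.1] [ 548.7 -137.4   48. ]
tape wrist 0.81 [143.8 190.1] [377.3 115.5   0. ]
tape side 0.72 [266.3 249.3] [381.9 113.7   0. ]
red_spray wrist 0.61 [325.6   0. ] [576.9 318.9   0. ]
red_spray side 0.7 [338.7 187.5] [577.6 328.9   0. ]
red_spray top 0.87 [256.1 160.5] [584.5 310.6   0. ]
tin wrist 0.98 [135.8  82.5] [380.5 233.    0. ]
tin side 0.57 [264.5 212.3] [380.2 241.5   0. ]
tin top 0.83 [289.5 245.4] [386.1 232.7   0. ]
jar side 0.91 [276.1 193.4] [411.3 315.9   0. ]
jar top 0.89 [251.8 237.8] [404.3 319.1   0. ]
```

View pics/ws13.png

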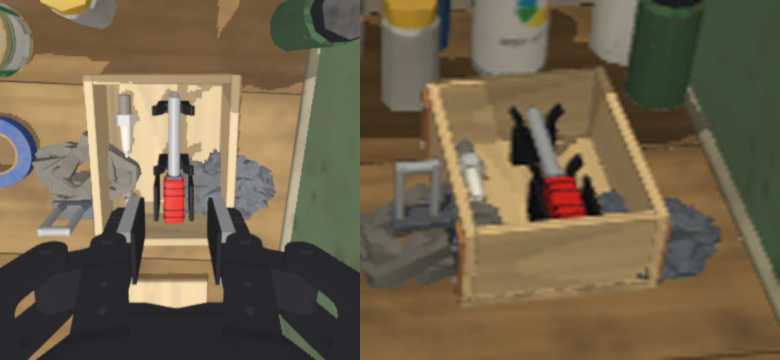

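The pin lies in both notches (crop tip (174,95), handle (174,200)), with its red handle between the cheeks. The tools' positions show the lid and the other things undisturbed. I'm handing in.

```bash
python3 -c "
from rig import *
print(finish_job())"
```

```text
the job is handed in; nothing more can be done
None
```

The job is handed in at about 28 s on the robot's clock: the pin is in the cradle with its red handle between the cheeks, the lid lies flat on the bench handle up, and the tape, spray can, jar and tin are where they were; one early grasp closed on air, touching nothing, and I redid it lower.

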